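# Rack the weld test pieces in reverse for inspection

## Robot

A 7-joint arm with a two-finger parallel gripper is mounted at the origin on the work surface. World frame = base frame: x ahead of the robot, y to its left, z up, the work surface at z = 0. Lengths are in m, angles in rad, forces in N, time in s.
With the tool pointing down it reaches from about 0.4 to 0.85 m from the base axis. Payload 10.4 kg.
Tool frame: the origin (TCP) lies midway between the tips of the shut fingers; the grasp point (between the pads) lies 19 mm behind it (r.grasp_offset is the distance from the TCP to the grasp point, in m); x points along the fingers, y is the direction in which the jaws open and shut, and the axes are right-handed (so a half turn about x gives the same grasp; the last joint's range is limited). The gripper opens to 87 mm and grips with 3 to 60 N. Pads are 19 mm wide; open, the fingers measure 117 mm over their backs; the gripper's body (75 mm by 190 mm) begins 51 mm behind the grasp point.
Start: joints at [-1.204, 0.332, -0.065, 1.46, 0.022, 1.35, -0.088], TCP at [0.237, 0.578, 0.223] pointing down, gripper open.
Joint ranges: [-2.6, 2.6], [-0.5, 2.12], [-1.47, 1.34], [0.16, 2.42], [-1.27, 4.41], [0.06, 2.06], [-2.6, 2.6]. Speed limits (rad/s): [2.22, 2.22, 2.79, 2.79, 3.14, 3.14, 3.14].

## Interface

Orientations are given as a unit quaternion [x, y, z, w].
In Python, from bench import r, vision, close_job gives the robot as it stands. The module is installed in compiled form; this text tells all that it offers.
- The arm moves only by the shell command python3 -m pendant 'ROWS' [OPENING] [FORCE]. ROWS is text: rows parted by semicolons, each of 6 numbers parted by spaces: the shift along the tool's x, y, z in units of 0.25 m (1.0 is 0.25 m), then the turn, a rotation vector about the tool's x, y, z in units of 1.5 rad (1.0 is 1.5 rad). A call has 1 to 8 rows; each row is the pose to reach, as a shift and turn from the pose commanded when the call began, along the tool's axes at that moment; what a row does not reach only later rows make up. A row lasts 1/10 s, in which the tool goes at most 50 mm and 8.59 degrees, less where a joint would pass 70% of its speed; a pose out of reach is approached as far as the arm can. A call with a number of a shift or a turn outside -1 to 1 is refused whole. A call with a gripper value outside its range is refused whole. OPENING is the gripper command: -1 is shut, 1 is fully open, values between are in proportion, set as the call begins (- or left out, the last holds). The fingers move at their own pace and stop on an object; FORCE is the grip in N (left out, the last holds). Time passes only in rows, so rows that repeat a pose let the fingers close. It gives the time, the measured TCP pose, the force and the opening at its end, in the units of the state.
- r.read_state(): the state, without advancing time (a new reading comes with each control period).
- vision.camera(name): name is "side" or "top"; returns (picture, depth): 384x512x3 uint8, blue, green, red; 384x512 float32, m along the optical axis (not along the pixel's ray), 0 where there is no reading.
- vision.get_calibration(name): a dict with "camera_matrix" (3x3 intrinsics, pixels), "k1" (the pictures are not rectified: a ray, as slopes to the right and down, at radius r is drawn at 1 + k1 r^2 times it, then the intrinsics apply), "rvec" (rotation vector, rad) and "tvec" (3), from world to camera coordinates, as OpenCV has them. Camera axes: x right, y down, z forward; pixel columns grow to the right and rows downward; lengths in m; the calibration is good to about 2 mm. A picture is of the moment at which its call begins. get_calibration takes no time and is no camera call.
- close_job(): hands the job in, once; it reports no verdict.
The state is a dict: "time": time; "joint_positions": joint angles; "joint_vel": joint speeds; "joint_torque": joint torques, N m; "ee_pos": TCP position; "eef_rot": TCP orientation; "ft_force": force on the tool from outside, world axes, zero at the start; "torque": the same for the moment, N m; "width": finger opening in m.
Only numpy, scipy, OpenCV 4.12 (cv2) and the standard library are available. Lean on these libraries where they do the work, as an engineer would, in place of code of your own. Each camera call takes 0.05 s, during which the arm holds its last target. There are 200 camera calls.

## Task

Move the four welded practice pieces from their white pads in the steel cooling rack to the aluminium inspection rack, in reverse order as counted from each rack's loop handle: the piece nearest the handle of the cooling rack goes into the bay farthest from the handle of the inspection rack, and so on, until the last one stands next to that handle. Set each down gently, upright and flat on the floor of its own bay, without dropping it or knocking any over, and let go.

Things in the scene. Friction and masses are not known exactly. Their poses are not given: they have to be found in the camera images.
- tee: Weld piece: one flat upright plate, 42 mm along x, 8 mm thick along y. Base plate 46 x 46 x 6 mm, upright 52 mm tall (58 mm in all), grey steel, under 0.4 kg. Origin: centre of its underside; z up; x, y along the base's edges. Starts on its pad, 3 mm and 7 degrees at most off the rack's x, y. Grip the upright above the base, across y: the row's neighbours stand along x.
- cross: Weld piece: two upright plates 40 x 8 mm along x and y, a plus from above. Base plate 46 x 46 x 6 mm, upright 52 mm tall (58 mm in all), grey steel, under 0.4 kg. Origin: centre of its underside; z up; x, y along the base's edges. Starts on its pad, 3 mm and 7 degrees at most off the rack's x, y. Grip the upright above the base, across y: the row's neighbours stand along x.
- pipe: Weld piece: upright round tube, 32 mm outside, open at the top. Base plate 46 x 46 x 6 mm, upright 52 mm tall (58 mm in all), grey steel, under 0.4 kg. Origin: centre of its underside; z up; x, y along the base's edges. Starts on its pad, 3 mm and 7 degrees at most off the rack's x, y. Grip the upright above the base, across y: the row's neighbours stand along x.
- square: Weld piece: upright square tube 32 x 32 mm, sides along x and y, open at the top. Base plate 46 x 46 x 6 mm, upright 52 mm tall (58 mm in all), grey steel, under 0.4 kg. Origin: centre of its underside; z up; x, y along the base's edges. Starts on its pad, 3 mm and 7 degrees at most off the rack's x, y. Grip the upright above the base, across y: the row's neighbours stand along x.
- pad_tee: White ceramic pad 60 x 60 x 8 mm, fixed in the cooling rack, on which the tee piece starts; it never moves and so marks that piece's starting place. The pads look alike. Origin: centre of its underside; axes as the rack's.
- pad_cross: White ceramic pad 60 x 60 x 8 mm, fixed in the cooling rack, on which the cross piece starts; it never moves and so marks that piece's starting place. The pads look alike. Origin: centre of its underside; axes as the rack's.
- pad_pipe: White ceramic pad 60 x 60 x 8 mm, fixed in the cooling rack, on which the pipe piece starts; it never moves and so marks that piece's starting place. The pads look alike. Origin: centre of its underside; axes as the rack's.
- pad_square: White ceramic pad 60 x 60 x 8 mm, fixed in the cooling rack, on which the square piece starts; it never moves and so marks that piece's starting place. The pads look alike. Origin: centre of its underside; axes as the rack's.
- cooling_rack: Plain steel plate 280 x 80 x 8 mm with four white pads in a row at x = -99, -33, 33, 99 mm, y = 0, in any order; pad tops 16 mm above the bench. +x points along the row to the end with the only handle, a loop of 12 mm bar 42 mm high, 140 to 168 mm out along x. Any yaw, either side of the bench; fixed. Origin: centre of underside.
- inspection_rack: Aluminium rack 280 x 80 mm, four empty bays in a row at x = -99, -33, 33, 99 mm, y = 0. Bay floor 8 mm above the bench; inside 62 (x) by 72 (y) mm; walls 4 mm thick, 10 mm above the floor. +x points along the row to the end with the only handle, a loop of 12 mm bar 42 mm high, 140 to 168 mm out along x. Any yaw, either side of the bench; fixed. Origin: centre of underside.
Not all that is in view belongs to the job. What is shaped like the square but pink is not meant.

How it is judged:
By the outcome, as a careful person would: the job done as asked, in the order asked, and still so for the second after the job is handed in, with the robot touching nothing.
It also fails if it takes over 118 s, if anything falls off the work surface, if the arm or the gripper's body presses on something with over 40 N, if the wrist force passes 120 N, or if a joint passes its speed limit or range.

## Working session

There is one attempt and no reset: what is moved stays moved. The work goes in short steps, Python scripts to look and compute and a shell command to move; the robot and the scene stay as the last step left them, time stands still between calls to the robot, and variables do not carry over. Pictures are saved under pics/ and viewed, about 12 in all and at most 16, crops included, and the job is handed in when it is done.

```bash
mkdir -p pics; python3 - <<'E'
from bench import r, vision
import cv2, numpy as np
for n in("top","side"):
    p,d=vision.camera(n); c=vision.get_calibration(n)
    cv2.imwrite(f"pics/{n}0.png",p); np.save(f"{n}_d.npy",d)
    print(n,c)
print(r.read_state(), r.grasp_offset)
E
```

```text
top {'camera_matrix': array([[419.78769212,   0.        , 257.56138513],
       [  0.        , 419.78769212, 193.69495018],
       [  0.        ,   0.        ,   1.        ]]), 'k1': 0.05394691286592464, 'rvec': array([ 2.19106723, -2.00931284,  0.22405447]), 'tvec': array([-0.06126948,  0.49020196,  0.96032924])}
side {'camera_matrix': array([[386.15916234,   0.        , 252.14322396],
       [  0.        , 386.15916234, 190.3528354 ],
       [  0.        ,   0.        ,   1.        ]]), 'k1': 0.01347493106409543, 'rvec': array([ 2.45633129, -0.13647182,  0.07002154]), 'tvec': array([-0.49316097,  0.04440234,  0.93154407])}
{'time': 0.1, 'joint_positions': array([-1.20360532,  0.3328018 , -0.06467324,  1.46086589,  0.02162721,
        1.34992317, -0.08849795]), 'joint_vel': array([-0.00034169, -0.00052986, -0.00049747, -0.00277272, -0.00093043,
       -0.00017828, -0.00144235]), 'joint_torque': array([ 1.58676739e-03, -6.24539995e+01,  2.44378980e-02, -3.90719426e+01,
       -6.14538300e-02,  3.64887679e-02,  7.77297510e-05]), 'ee_pos': array([0.23738864, 0.57777525, 0.22183366]), 'eef_rot': array([ 0.13648331,  0.69377554, -0.13739743,  0.69366401]), 'ft_force': array([0.66869028, 0.54381744, 0.04193301]), 'torque': array([ 0.01937866, -0.06441367,  0.02439931]), 'width': 0.08733895261712266} 0.0187
```

View pics/top0.png

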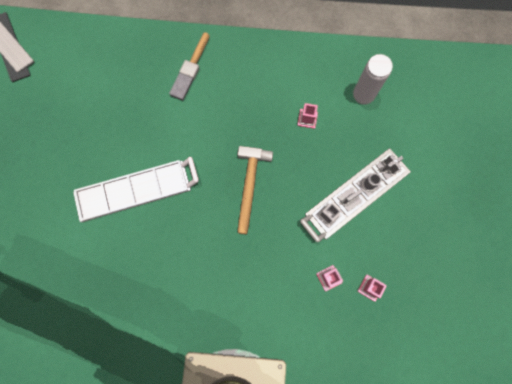

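View pics/side0.png

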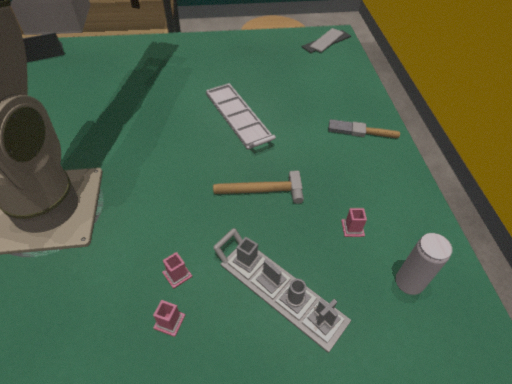

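The top image shows the cooling rack at right with its handle at (314,229). From the handle its order is square (328,213), tee (350,199), pipe (371,183), cross (390,165). The inspection rack is at left, handle at (192,172). Next I measure both racks using depth.

```bash
cat > h.py <<'E'
import numpy as np, cv2
from bench import r, vision
from scipy.spatial.transform import Rotation as R
def cal(n):
    c=vision.get_calibration(n); return c['camera_matrix'],c['k1'],R.from_rotvec(c['rvec']).as_matrix(),c['tvec']
def slopes(n,uv):
    K,k1,_,_=cal(n); uv=np.asarray(uv,float).reshape(-1,2)
    return cv2.undistortPoints(uv[:,None],K,np.array([k1,0,0,0]))[:,0]
def cloud(n,d):
    K,k1,Rm,t=cal(n); v,u=np.mgrid[:384,:512]
    s=slopes(n,np.c_[u.ravel(),v.ravel()]); z=d.ravel()[:,None]
    P=(np.c_[s,np.ones(len(s))]*z-t)@Rm; P[z[:,0]==0]=np.nan
    return P.reshape(384,512,3)
def onplane(n,uv,z):
    _,_,Rm,t=cal(n); s=slopes(n,uv); D=np.c_[s,np.ones(len(s))]@Rm; C=-Rm.T@t
    return C+D*((z-C[2])/D[:,2])[:,None]
def proj(n,P):
    K,k1,Rm,t=cal(n); return cv2.projectPoints(np.asarray(P,float).reshape(-1,3),Rm,t,K,np.array([k1,0,0,0]))[0][:,0]
E
python3 - <<'E'
from h import *
for n in("top","side"):
    d=np.load(n+"_d.npy"); P=cloud(n,d); p=cv2.imread(f"pics/{n}0.png")
    Z=P[...,2]; print(n,"bench z",np.nanmedian(Z[150:250,200:300]))
    if n=="top": boxes={"cool":(295,145,415,245),"insp":(65,155,205,222)}
    else: boxes={"cool":(210,225,352,345),"insp":(200,80,276,152)}
    for k,(a,b,c,e) in boxes.items():
        Q=P[b:e,a:c].reshape(-1,3); Q=Q[np.isfinite(Q).all(1)]
        for lo,hi in((.004,.03),):
            q=Q[(Q[:,2]>lo)&(Q[:,2]<hi)]; print(k,lo,len(q),cv2.minAreaRect((q[:,:2]*1000).astype(np.float32)), np.percentile(q[:,2],[5,50,95]).round(4))
        if k=="cool":
            m=((P[b:e,a:c,2]>.055)).astype(np.uint8); N,L,S,_=cv2.connectedComponentsWithStats(m)
            for i in range(1,N):
                q=P[b:e,a:c][L==i]; print(i,len(q),q.mean(0).round(4),S[i])
    a,b,c,e=boxes["cool"]; cr=p[b:e,a:c]; a,b,c,e=boxes["insp"]; cr2=p[b:e,a:c]
    s=4
    A=cv2.resize(cr,None,fx=s,fy=s,interpolation=2); B=cv2.resize(cr2,None,fx=s-1,fy=s-1,interpolation=2)
    if n=="side":
        cv2.imwrite("pics/c_side.png",A)
    else: cv2.imwrite("pics/c_top.png",A); cv2.imwrite("pics/i_top.png",B)
E
```

```text
top bench z 0.0012722010666582977
cool 0.004 3186 ((527.1329956054688, -264.46075439453125), (257.24884033203125, 309.4706726074219), 4.788512229919434) [0.0044 0.0142 0.0258]
1 151 [ 0.5959 -0.3391  0.0712] [ 91   9  17  17 151]
2 128 [ 0.5486 -0.2922  0.0697] [ 71  28  16  15 128]
3 74 [ 0.5059 -0.2446  0.0726] [50 44 18 14 74]
4 139 [ 0.4626 -0.195   0.071 ] [ 26  57  21  20 139]
insp 0.004 4049 ((493.53656005859375, 294.3717346191406), (172.5347137451172, 355.84539794921875), 5.160233497619629) [0.0046 0.0095 0.0202]
side bench z 0.000673299173052666
cool 0.004 3871 ((548.2022094726562, -252.45120239257812), (268.6643371582031, 309.94866943359375), 86.93507385253906) [0.0066 0.0157 0.026 ]
1 259 [ 0.4618 -0.1997  0.0684] [ 27  12  22  23 259]
2 157 [ 0.5065 -0.2522  0.0696] [ 54  34  18  20 157]
3 208 [ 0.548  -0.2974  0.0685] [ 79  54  18  19 208]
4 279 [ 0.5949 -0.3446  0.0707] [108  74  21  21 279]
insp 0.004 1811 ((488.2825012207031, 304.3962097167969), (331.2102355957031, 205.6461944580078), 82.79615020751953) [0.0057 0.0092 0.019 ]
```

View pics/c_top.png

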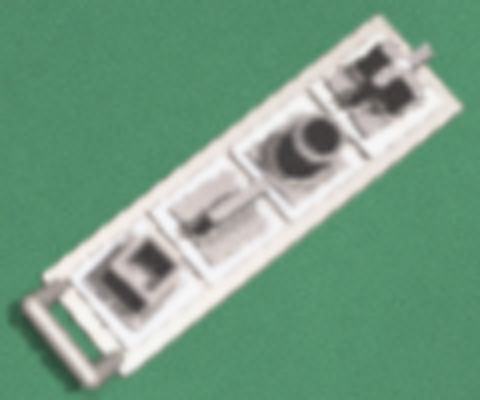

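The crop confirms the order from the handle: square, tee, pipe, cross. Next I fit both rack poses by silhouette in each camera.

```bash
cat > fit.py <<'E'
from h import *
from scipy.optimize import minimize
def box(x0,x1,y0,y1,z0,z1): return np.array([[x,y,z] for x in(x0,x1) for y in(y0,y1) for z in(z0,z1)])
def W(pose,B):
    x,y,a=pose; c,s=np.cos(a),np.sin(a); return np.c_[x+c*B[:,0]-s*B[:,1],y+s*B[:,0]+c*B[:,1],B[:,2]]
S=4
def fill(n,pose,boxes,off):
    m=np.zeros((384*S//1,512*S),np.uint8)
    for B in boxes:
        p=(proj(n,W(pose,B))+.5)*S-.5
        cv2.fillConvexPoly(m,np.round(cv2.convexHull(p.astype(np.float32))*16).astype(int),1,shift=4)
    return m
def mask(p):
    l=cv2.resize(p,None,fx=S,fy=S,interpolation=cv2.INTER_CUBIC).astype(int)
    b,g,rr=l[...,0],l[...,1],l[...,2]
    return (g-rr<32).astype(np.uint8)
def fitrack(n,p,plate,ignore,p0):
    M=mask(p)
    roi=cv2.dilate(fill(n,p0,[plate],0),np.ones((81,81)))
    ig0=None
    def cost(q):
        pose=np.array(p0)+np.array([q[0]*.01,q[1]*.01,q[2]*.05])
        m=fill(n,pose,[plate],0); ig=fill(n,pose,ignore,0) if ignore else 0*m
        return ((m!=M)&(roi>0)&(ig==0)).sum()/1000.
    best=minimize(cost,[0,0,0],method='Nelder-Mead',options=dict(initial_simplex=[[0,0,0],[1,0,0],[0,1,0],[0,0,1]],xatol=.01,fatol=.01))
    q=best.x; return np.array(p0)+[q[0]*.01,q[1]*.01,q[2]*.05],best.fun
BX=[-.099,-.033,.033,.099]
E
cat > runfit.py <<'E'
from fit import *
hd=box(.14,.175,-.042,.042,0,.055)
cool=(box(-.14,.14,-.04,.04,0,.008),[hd]+[box(x-.026,x+.026,-.026,.026,.016,.074) for x in BX])
insp=(box(-.14,.14,-.04,.04,0,.018),[hd])
for n in("top","side"):
    p=cv2.imread(f"pics/{n}0.png")
    # initial from pixel guesses of plate ends (far end, handle end)
    g={"top":{"c":[(400,163),(316,224)],"i":[(78,207),(187,176)]},"side":{"c":[(338,330),(230,254)],"i":[(216,92),(262,140)]}}[n]
    ov=p.copy()
    for k,(pl,ig) in(("c",cool),("i",insp)):
        e=onplane(n,g[k],.01); d=e[1]-e[0]; m=e.mean(0)
        po,f=fitrack(n,p,pl,ig,[m[0],m[1],np.arctan2(d[1],d[0])])
        print(n,k,po.round(4),"deg",np.degrees(po[2]).round(2),f, np.linalg.norm(d).round(3))
        for z in(.008,.018):
            c=proj(n,W(po,np.array([[sx*.14,sy*.04,z] for sx,sy in((-1,-1),(1,-1),(1,1),(-1,1))])))
            if (k=="c")==(z==.008): cv2.polylines(ov,[np.round(c*16).astype(int)],1,(0,0,255),1,shift=4)
    cv2.imwrite(f"pics/ov_{n}.png",ov)
a=cv2.imread("pics/ov_top.png")[140:250,65:415]; b=cv2.imread("pics/ov_side.png")[80:350,195:355]
A=cv2.resize(a,None,fx=2.2,fy=2.2); B=cv2.resize(b,None,fx=1.2,fy=1.2)
o=np.zeros((A.shape[0]+B.shape[0],A.shape[1],3),np.uint8); o[:A.shape[0]]=A; o[A.shape[0]:,:B.shape[1]]=B
cv2.imwrite("pics/ov.png",o); print(o.shape)
E
python3 runfit.py
```

```text
top c [ 0.528  -0.2695  2.3227] deg 133.08 1.747 0.269
top i [ 0.4863  0.2962 -1.1896] deg -68.16 0.98 0.278
side c [ 0.5281 -0.2726  2.3166] deg 132.73 0.407 0.271
side i [ 0.4857  0.2961 -1.2004] deg -68.78 1.2 0.257
(566, 770, 3)
```

View pics/ov.png

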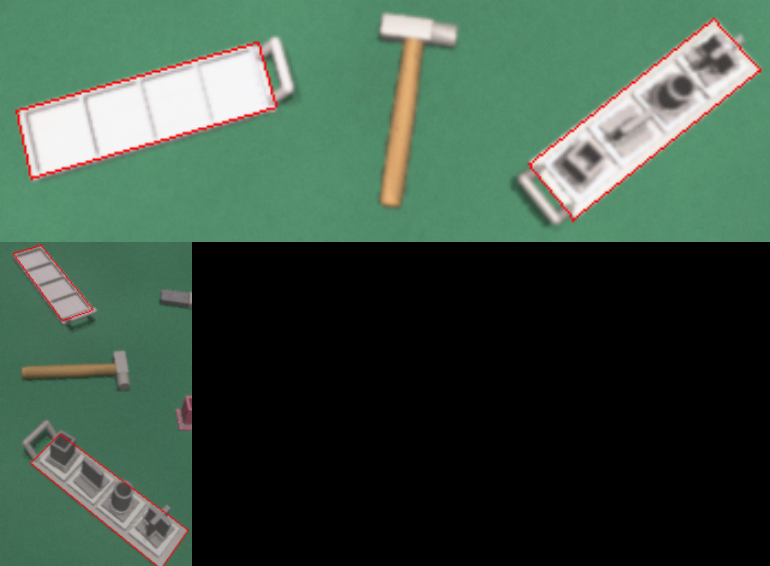

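The fitted outlines (red) sit on the edges of both racks in both views, and the two cameras agree to about 3 mm. Now a quick fit of piece offsets on their pads, and a planner that prints the moves.

```bash
cat > plan.py <<'E'
from fit import *
COOL=np.array([.528,-.271,np.radians(132.9)]); INSP=np.array([.486,.2962,np.radians(-68.4)])
def at(rack,x,z,y=0): return W(rack,np.array([[x,y,z]]))[0]
def go(pos,axis,st=None):
    """print shift (0.25 m units) & turn (1.5 rad units) taking TCP to pos, tool x down, jaws along world angle axis (mod pi)"""
    st=st or r.read_state(); Rt=R.from_quat(st['eef_rot']); d=Rt.inv().apply(np.asarray(pos)-st['ee_pos'])/.25
    best=[]
    for k in(0,np.pi):
        a=axis+k; y=np.array([np.cos(a),np.sin(a),0]); x=np.array([0,0,-1.]); T=R.from_matrix(np.c_[x,y,np.cross(x,y)])
        best.append((Rt.inv()*T).as_rotvec()/1.5)
    best.sort(key=np.linalg.norm)
    print("from",st['ee_pos'].round(4),"to",np.round(pos,4),"shift",d.round(3),"turns",[b.round(3) for b in best],"j7",st['joint_positions'][6].round(2),"t",round(st['time'],1))
E
cat > pf.py <<'E'
from plan import *
base=box(-.023,.023,-.023,.023,.016,.022)
pr={"square":[box(-.016,.016,-.016,.016,.016,.074)],"tee":[box(-.021,.021,-.004,.004,.016,.074)],
"cross":[box(-.02,.02,-.004,.004,.016,.074),box(-.004,.004,-.02,.02,.016,.074)],
"pipe":[np.array([[.016*np.cos(t),.016*np.sin(t),z] for t in np.linspace(0,6.28,25) for z in(.016,.074)])]}
for i,k in enumerate(["square","tee","pipe","cross"]):
  x=[.099,.033,-.033,-.099][i]
  for n in("top","side"):
    p=cv2.imread(f"pics/{n}0.png"); l=cv2.resize(cv2.cvtColor(p,6),None,fx=S,fy=S,interpolation=2)
    c0=at(COOL,x,0)
    pad=W(COOL,box(x-.028,x+.028,-.028,.028,.016,.016))
    roi=fill(n,(0,0,0),[pad],0)
    v=l[roi>0]; th=(np.percentile(v,97)+np.percentile(v,50))/2 if n=="side" else np.percentile(v,97)-22
    M=(l<th).astype(np.uint8)
    def cost(q):
        pose=(c0[0]+q[0]*.003,c0[1]+q[1]*.003,COOL[2]+q[2]*.1)
        return ((fill(n,pose,[base]+pr[k],0)!=M)&(roi>0)).sum()/1000.
    b=min((minimize(cost,s,method='Nelder-Mead',options=dict(initial_simplex=np.array(s)+np.array([[0,0,0],[1,0,0],[0,1,0],[0,0,1]]),xatol=.02,fatol=.01)) for s in([0,0,0],[-.5,-.5,-1.])),key=lambda b:b.fun)
    c,s=np.cos(COOL[2]),np.sin(COOL[2]); dx,dy=b.x[:2]*3
    print(k,n,"off rack x,y mm",np.round([c*dx+s*dy,-s*dx+c*dy],1),"yaw deg",np.degrees(b.x[2]*.1).round(1),"cost",b.fun,"th",th, "area",roi.sum()/1000)
go(at(COOL,.099,.18),COOL[2]+np.pi/2)
E
python3 pf.py
```

```text
square top off rack x,y mm [ 1.2 -4. ] yaw deg 6.1 cost 0.227 th 223.0 area 8.258
square side off rack x,y mm [ 0.5 -1.6] yaw deg 6.6 cost 0.123 th 149.0 area 9.763
tee top off rack x,y mm [-0.9 -1.8] yaw deg -3.8 cost 0.384 th 222.0 area 8.057
tee side off rack x,y mm [-1.9  1.2] yaw deg -4.2 cost 0.198 th 156.0 area 10.703
pipe top off rack x,y mm [ 2.5 -1. ] yaw deg -1.0 cost 0.267 th 221.0 area 7.889
pipe side off rack x,y mm [1.5 1.8] yaw deg -0.6 cost 0.133 th 154.5 area 11.888
cross top off rack x,y mm [ 1.2 -4.4] yaw deg -6.6 cost 0.302 th 223.0 area 7.767Traceback (most recent call last):
  File "pf.py", line 18, in <module>
    b=min((minimize(cost,s,method='Nelder-Mead',options=dict(initial_simplex=np.array(s)+np.array([[0,0,0],[1,0,0],[0,1,0],[0,0,1]]),xatol=.02,fatol=.01)) for s in([0,0,0],[-.5,-.5,-1.])),key=lambda b:b.fun)
  File "pf.py", line 18, in <genexpr>
    b=min((minimize(cost,s,method='Nelder-Mead',options=dict(initial_simplex=np.array(s)+np.array([[0,0,0],[1,0,0],[0,1,0],[0,0,1]]),xatol=.02,fatol=.01)) for s in([0,0,0],[-.5,-.5,-1.])),key=lambda b:b.fun)
    
[... 239 characters left out ...]
              **options)
    fxr = func(xr)
    fx = function(np.copy(x), *(wrapper_args + args))
  File "pf.py", line 17, in cost
    return ((fill(n,pose,[base]+pr[k],0)!=M)&(roi>0)).sum()/1000.
             ~~~~^^^^^^^^^^^^^^^^^^^^^^^
  File "fit.py", line 10, in fill
    p=(proj(n,W(pose,B))+.5)*S-.5
       ~~~~^^^^^^^^^^^^^
  File "h.py", line 18, in proj
    K,k1,Rm,t=cal(n); return cv2.projectPoints(np.asarray(P,float).reshape(-1,3),Rm,t,K,np.array([k1,0,0,0]))[0][:,0]
              ~~~^^^
  File "h.py", line 5, in cal
    c=vision.get_calibration(n); return c['camera_matrix'],c['k1'],R.from_rotvec(c['rvec']).as_matrix(),c['tvec']
ValueError: time passes only in moves, steps and waits
```

Both cameras agree on every fitted piece to about 3 mm and 1°. I'll cache the calibration, which was being called too often, and plan the first grasp.

```bash
sed -i '1i import functools' h.py; sed -i 's/^def cal/@functools.cache\ndef cal/' h.py
cat >> plan.py <<'E'
PC={"square":(.0999,-.0028,6.3,-.099),"tee":(.0316,-.0003,-4,-.033),"pipe":(-.031,.0004,-.8,.033),"cross":(-.098,-.003,-6.6,.099)}
def pick(k,z): x,y,a,_=PC[k]; go(at(COOL,x,z,y),COOL[2]+np.radians(a)+np.pi/2)
def place(k,z): x=PC[k][3]; go(at(INSP,x,z),INSP[2]+np.pi/2)
E
python3 -c "
from plan import *
pick('square',.2)
print(R.from_quat(r.read_state()['eef_rot']).as_matrix().round(3))
place('square',.2)"
```

```text
from [0.2374 0.5778 0.2218] to [ 0.462  -0.1959  0.2   ] shift [ 0.091 -2.521  2.007] turns [array([0.215, 0.   , 0.001]), array([-1.88e+00, -1.00e-03,  0.00e+00])] j7 -0.09 t 0.1
[[-0.     0.38   0.925]
 [-0.001  0.925 -0.38 ]
 [-1.    -0.001  0.   ]]
from [0.2374 0.5778 0.2218] to [0.4496 0.3882 0.2   ] shift [ 0.088 -0.379  1.073] turns [array([0.536, 0.   , 0.001]), array([-1.558e+00, -1.000e-03,  1.000e-03])] j7 -0.09 t 0.1
```

```bash
python3 -m pendant '0 -.2 .8 0 0 0;0 -.2 .8 0 0 0;0 -.2 .8 0 0 0;0 -.2 .8 0 0 0;0 -.2 .8 0 0 0' 1 20
python3 -m pendant '0 -.9 .8 0 0 0;0 -.9 .8 0 0 0;0 -.9 .8 0 0 0;0 -.9 .8 0 0 0;0 -.9 .8 0 0 0;0 -.9 .8 0 0 0;0 -.9 .8 0 0 0'
python3 -m pendant '0 -.9 .6 0 0 0;0 -.9 .6 0 0 0;0 -.9 .6 0 0 0;0 -.9 .6 0 0 0;0 -.9 .6 0 0 0;0 -.9 .6 0 0 0;0 -.9 .6 0 0 0'
python3 -m pendant '.09 -.52 -.19 .215 0 0;.09 -.52 -.19 .215 0 0;.09 -.52 -.19 .215 0 0;.09 -.52 -.19 .215 0 0;.09 -.52 -.19 .215 0 0;.09 -.52 -.19 .215 0 0'
python3 -c "
from plan import *
pick('square',.036)"
```

```text
time: 0.6
ee_pos: [0.4099, 0.45, 0.2223]
eef_rot: [0.14, 0.692, -0.141, 0.694]
ft_force: [-0.0, -0.3, 0.3]
width: 0.0871
time: 1.3
ee_pos: [0.5051, 0.1642, 0.2227]
eef_rot: [0.14, 0.693, -0.141, 0.693]
ft_force: [-0.1, 0.1, 0.3]
width: 0.087
time: 2.0
ee_pos: [0.556, -0.0972, 0.2222]
eef_rot: [0.138, 0.693, -0.139, 0.693]
ft_force: [0.1, 0.6, 0.6]
width: 0.087
time: 2.6
ee_pos: [0.464, -0.1936, 0.2001]
eef_rot: [0.246, 0.663, -0.245, 0.663]
ft_force: [1.0, 0.0, 0.4]
width: 0.0869
from [ 0.464  -0.1936  0.2001] to [ 0.462  -0.1959  0.036 ] shift [ 0.656 -0.012  0.   ] turns [array([ 0.002,  0.   , -0.   ]), array([-2.092e+00,  1.000e-03,  0.000e+00])] j7 1.2 t 2.6
```

```bash
python3 -m pendant '.4 -.012 0 0 0 0;.4 -.012 0 0 0 0;.4 -.012 0 0 0 0;.4 -.012 0 0 0 0'
python3 - <<'E'
from plan import *
pick('square',.036)
o=[]
p,_=vision.camera("top"); o.append(cv2.resize(p[130:260,270:430],(640//2*1,260)))
p,_=vision.camera("side"); o.append(cv2.resize(p[180:350,190:360],(400,400)))
c=np.zeros((400,720,3),np.uint8); c[:260,:320]=o[0]; c[:,320:]=o[1]; cv2.imwrite("pics/a1.png",c)
E
```

```text
time: 3.0
ee_pos: [0.4615, -0.197, 0.1007]
eef_rot: [0.246, 0.663, -0.246, 0.662]
ft_force: [-0.2, 0.5, 2.1]
width: 0.0871
from [ 0.4615 -0.197   0.1007] to [ 0.462  -0.1959  0.036 ] shift [ 0.259  0.005 -0.001] turns [array([ 0.001, -0.001,  0.001]), array([-2.093e+00, -1.000e-03, -1.000e-03])] j7 1.27 t 3.0
```

View pics/a1.png

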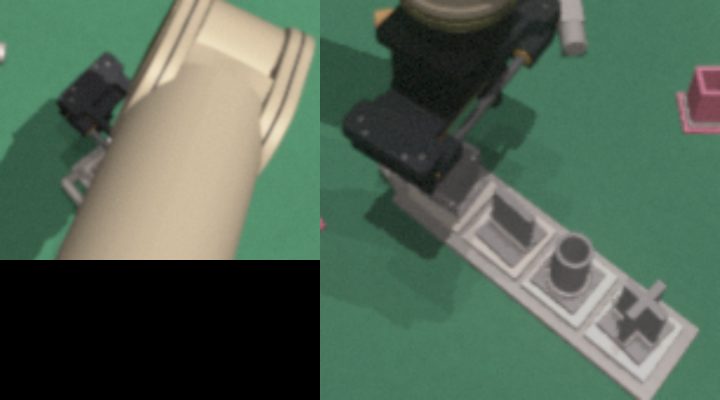

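The gripper straddles the square across the rack, with its neighbours clear. The arm hides the piece in the top view. Descend and grip.

```bash
python3 -m pendant '.13 .003 0 0 0 0;.259 .003 0 0 0 0;.259 .003 0 0 0 0;.259 .003 0 0 0 0'
python3 -m pendant '0 0 0 0 0 0;0 0 0 0 0 0;0 0 0 0 0 0;0 0 0 0 0 0;0 0 0 0 0 0;0 0 0 0 0 0;0 0 0 0 0 0;0 0 0 0 0 0' -1 25
```

```text
time: 3.5
ee_pos: [0.4626, -0.1975, 0.0372]
eef_rot: [0.247, 0.662, -0.246, 0.663]
ft_force: [-0.4, -0.6, -0.4]
width: 0.0873
time: 4.3
ee_pos: [0.4614, -0.1972, 0.0352]
eef_rot: [0.247, 0.663, -0.246, 0.663]
ft_force: [0.2, -0.1, 0.3]
width: 0.0316
```

```bash
python3 -m pendant '-.1 0 0 0 0 0;-.3 0 0 0 0 0;-.5 0 0 0 0 0;-.66 0 0 0 0 0;-.66 0 0 0 0 0;-.66 0 0 0 0 0'
python3 -c "
from plan import *
s=r.read_state();print(s['width'],s['ft_force'],s['joint_positions'])
print(R.from_quat(s['eef_rot']).as_matrix().round(3))
place('square',.2)"
```

```text
time: 4.9
ee_pos: [0.4614, -0.1971, 0.2002]
eef_rot: [0.247, 0.663, -0.246, 0.663]
ft_force: [-0.2, -0.5, -4.7]
width: 0.0319
0.03187378260374019 [-0.18717817 -0.46234961 -4.68617363] [-0.2299923   0.06322166  0.57086863  1.83880519 -0.0366932   1.24923752
  1.2102057 ]
[[ 0.001  0.653  0.757]
 [ 0.     0.757 -0.653]
 [-1.     0.001  0.   ]]
from [ 0.4614 -0.1971  0.2002] to [0.4496 0.3882 0.2   ] shift [ 0.002  1.741 -1.566] turns [array([ 0.321,  0.   , -0.001]), array([-1.773e+00,  1.000e-03,  0.000e+00])] j7 1.21 t 4.9
```

```bash
python3 -m pendant '0 .6 -.4 0 0 0;0 .6 -.4 0 0 0;0 .6 -.4 0 0 0;0 .6 -.4 0 0 0;0 .6 -.4 0 0 0'
python3 -m pendant '0 .6 -.6 0 0 0;0 .6 -.6 0 0 0;0 .6 -.6 0 0 0;0 .6 -.6 0 0 0;0 .6 -.6 0 0 0'
python3 -m pendant '0 .541 -.566 .321 0 0;0 .541 -.566 .321 0 0;0 .541 -.566 .321 0 0;0 .541 -.566 .321 0 0;0 .541 -.566 .321 0 0;0 .541 -.566 .321 0 0;0 .541 -.566 .321 0 0'
python3 -c "
from plan import *
s=r.read_state();print(s['width'],s['joint_positions'])
print(R.from_quat(s['eef_rot']).as_matrix().round(3))
place('square',.06)"
```

```text
time: 5.4
ee_pos: [0.4828, -0.0133, 0.1978]
eef_rot: [0.244, 0.665, -0.244, 0.662]
ft_force: [-0.4, -0.1, -2.7]
width: 0.0317
time: 5.9
ee_pos: [0.4659, 0.1983, 0.198]
eef_rot: [0.244, 0.665, -0.245, 0.662]
ft_force: [-0.3, -0.2, -2.7]
width: 0.0319
time: 6.6
ee_pos: [0.4502, 0.3859, 0.1988]
eef_rot: [0.397, 0.584, -0.399, 0.585]
ft_force: [-0.1, -0.9, -2.2]
width: 0.0322
0.03216079275406707 [-0.86969111  0.27430029  0.10088037  1.58755829 -0.02744463  1.28376809
 -0.3893883 ]
[[-0.001  0.93   0.367]
 [-0.003  0.367 -0.93 ]
 [-1.    -0.002  0.002]]
from [0.4502 0.3859 0.1988] to [0.4496 0.3882 0.06  ] shift [ 0.555  0.002 -0.011] turns [array([-0.001,  0.001,  0.001]), array([ 2.093e+00,  2.000e-03, -2.000e-03])] j7 -0.39 t 6.6
```

```bash
python3 -m pendant '.3 .002 -.011 0 0 0;.5 .002 -.011 0 0 0;.55 .002 -.011 0 0 0;.55 .002 -.011 0 0 0;.55 .002 -.011 0 0 0'
cat > look.py <<'E'
import sys; from plan import *
nm,k,z=sys.argv[1:4]; place(k,float(z))
p,_=vision.camera("top"); q,_=vision.camera("side")
c=np.zeros((400,780,3),np.uint8); c[:270,:460]=cv2.resize(p[145:235,60:213],(460,270),interpolation=2); c[:,460:]=cv2.resize(q[65:165,200:280],(320,400),interpolation=2); cv2.imwrite(f"pics/{nm}.png",c)
E
python3 look.py b1 square .0275
```

```text
time: 7.1
ee_pos: [0.45, 0.3896, 0.0637]
eef_rot: [0.398, 0.584, -0.398, 0.585]
ft_force: [-0.4, 0.1, -1.3]
width: 0.0318
from [0.45   0.3896 0.0637] to [0.4496 0.3882 0.0275] shift [ 0.145 -0.003  0.004] turns [array([-0.001,  0.   ,  0.   ]), array([ 2.093e+00,  0.000e+00, -1.000e-03])] j7 -0.39 t 7.1
```

View pics/b1.png

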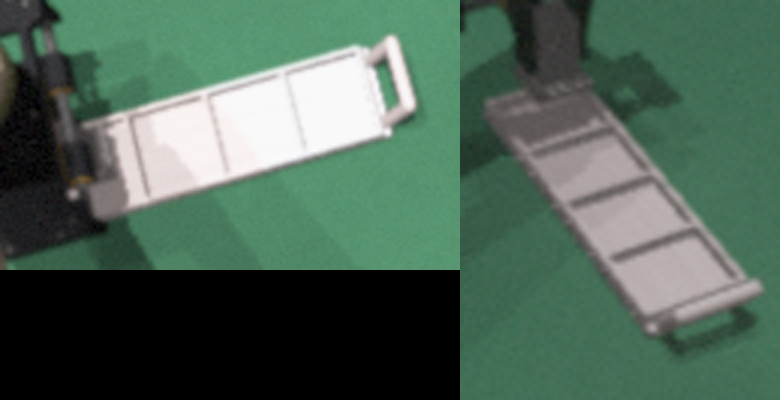

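The square is above the far bay (top view near (110,170), side view near (550,85)). Lowering slowly.

```bash
python3 -m pendant '.04 -.003 .004 0 0 0;.08 -.003 .004 0 0 0;.11 -.003 .004 0 0 0;.125 -.003 .004 0 0 0;.13 -.003 .004 0 0 0;.13 -.003 .004 0 0 0'
python3 -m pendant '.003 0 0 0 0 0;.006 0 0 0 0 0;.009 0 0 0 0 0;.012 0 0 0 0 0;.012 0 0 0 0 0'
```

```text
time: 7.8
ee_pos: [0.4487, 0.3896, 0.0302]
eef_rot: [0.397, 0.585, -0.397, 0.585]
ft_force: [-0.2, 0.5, -2.6]
width: 0.0317
time: 8.3
ee_pos: [0.4487, 0.3896, 0.0273]
eef_rot: [0.397, 0.585, -0.397, 0.585]
ft_force: [-0.4, 0.3, -2.6]
width: 0.0314
```

```bash
python3 -m pendant '.004 0 0 0 0 0;.004 0 0 0 0 0;.004 0 0 0 0 0'
python3 -m pendant '.004 0 0 0 0 0;.004 0 0 0 0 0;.004 0 0 0 0 0'
```

```text
time: 8.6
ee_pos: [0.4487, 0.3896, 0.0272]
eef_rot: [0.398, 0.585, -0.397, 0.585]
ft_force: [-3.1, -3.2, 6.9]
width: 0.0321
time: 8.9
ee_pos: [0.4488, 0.3896, 0.0272]
eef_rot: [0.398, 0.585, -0.397, 0.585]
ft_force: [-6.3, -6.8, 17.0]
width: 0.0319
```

On the floor (contact at TCP z 0.0272, as expected). Ease off, release and rise.

```bash
python3 -m pendant '-.005 0 0 0 0 0;-.005 0 0 0 0 0'
python3 -m pendant '0 0 0 0 0 0;0 0 0 0 0 0;0 0 0 0 0 0;0 0 0 0 0 0;0 0 0 0 0 0;0 0 0 0 0 0' 1
python3 -m pendant '-.1 0 0 0 0 0;-.25 0 0 0 0 0;-.4 0 0 0 0 0;-.6 0 0 0 0 0;-.69 0 0 0 0 0;-.69 0 0 0 0 0'
python3 -c "
from plan import *
pick('tee',.2)"
```

```text
time: 9.1
ee_pos: [0.4489, 0.3898, 0.0272]
eef_rot: [0.398, 0.585, -0.397, 0.585]
ft_force: [-2.8, -1.3, 6.8]
width: 0.0319
time: 9.7
ee_pos: [0.4487, 0.3896, 0.0265]
eef_rot: [0.397, 0.585, -0.397, 0.585]
ft_force: [0.2, 0.2, -0.4]
width: 0.0718
time: 10.3
ee_pos: [0.4502, 0.3909, 0.2034]
eef_rot: [0.4, 0.584, -0.395, 0.585]
ft_force: [-0.1, 0.9, -0.8]
width: 0.0873
from [0.4502 0.3909 0.2034] to [ 0.5067 -0.2476  0.2   ] shift [ 2.000e-03 -7.300e-01  2.458e+00] turns [array([-0.201, -0.001, -0.005]), array([ 1.893, -0.006,  0.002])] j7 -0.39 t 10.3
```

```bash
python3 -m pendant '0 -.2 .85 0 0 0;0 -.2 .85 0 0 0;0 -.2 .85 0 0 0;0 -.2 .85 0 0 0;0 -.2 .85 0 0 0'
python3 -m pendant '0 -.25 .85 0 0 0;0 -.25 .85 0 0 0;0 -.25 .85 0 0 0;0 -.25 .85 0 0 0;0 -.25 .85 0 0 0'
python3 -m pendant '0 -.28 .758 -.201 0 0;0 -.28 .758 -.201 0 0;0 -.28 .758 -.201 0 0;0 -.28 .758 -.201 0 0;0 -.28 .758 -.201 0 0;0 -.28 .758 -.201 0 0;0 -.28 .758 -.201 0 0'
python3 - <<'E'
from plan import *
pick('tee',.036)
p,_=vision.camera("top"); q,_=vision.camera("side")
c=np.zeros((400,780,3),np.uint8); c[:270,:460]=cv2.resize(p[145:235,60:213],(460,270),interpolation=2); c[:,460:]=cv2.resize(q[65:165,200:280],(320,400),interpolation=2); cv2.imwrite("pics/b2.png",c)
E
```

```text
time: 10.8
ee_pos: [0.4809, 0.1679, 0.1984]
eef_rot: [0.399, 0.583, -0.4, 0.584]
ft_force: [-0.1, 0.5, 0.1]
width: 0.0868
time: 11.3
ee_pos: [0.4998, -0.0522, 0.1984]
eef_rot: [0.399, 0.584, -0.4, 0.584]
ft_force: [0.4, -0.5, 0.1]
width: 0.0869
time: 12.0
ee_pos: [0.505, -0.2484, 0.1981]
eef_rot: [0.305, 0.638, -0.305, 0.637]
ft_force: [0.3, -0.1, -0.1]
width: 0.0871
from [ 0.505  -0.2484  0.1981] to [ 0.5067 -0.2476  0.036 ] shift [0.648 0.008 0.003] turns [array([-0.001, -0.001,  0.   ]), array([2.094e+00, 1.000e-03, 1.000e-03])] j7 1.17 t 12.0
```

View pics/b2.png

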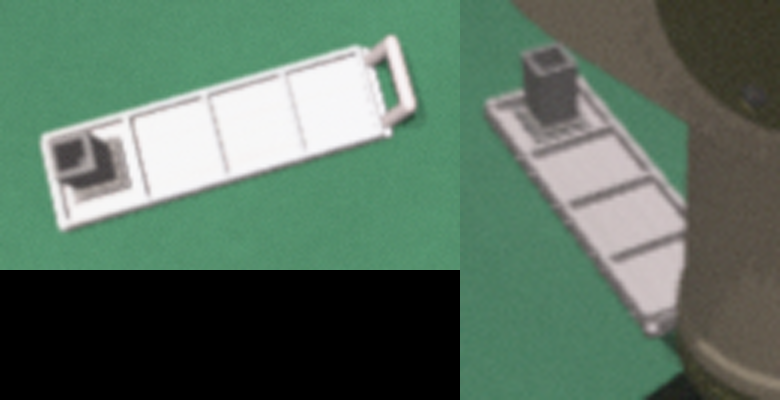

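The square stands upright and aligned in the farthest bay. In the top crop its base is at about (100,170). Now the tee.

```bash
python3 -m pendant '.2 .008 .003 0 0 0;.4 .008 .003 0 0 0;.5 .008 .003 0 0 0;.6 .008 .003 0 0 0;.648 .008 .003 0 0 0;.648 .008 .003 0 0 0'
python3 -m pendant '0 0 0 0 0 0;0 0 0 0 0 0;0 0 0 0 0 0;0 0 0 0 0 0;0 0 0 0 0 0;0 0 0 0 0 0;0 0 0 0 0 0;0 0 0 0 0 0' -1 25
python3 -m pendant '0 0 0 0 0 0;0 0 0 0 0 0;0 0 0 0 0 0'
```

```text
time: 12.7
ee_pos: [0.5067, -0.2468, 0.0358]
eef_rot: [0.305, 0.639, -0.305, 0.637]
ft_force: [0.6, 0.1, 1.0]
width: 0.0872
time: 13.5
ee_pos: [0.5072, -0.2483, 0.037]
eef_rot: [0.305, 0.638, -0.305, 0.638]
ft_force: [0.5, 0.0, -0.5]
width: 0.0309
time: 13.8
ee_pos: [0.5072, -0.2483, 0.037]
eef_rot: [0.305, 0.638, -0.305, 0.638]
ft_force: [0.5, -0.0, -1.6]
width: 0.008
```

```bash
python3 -m pendant '-.1 0 0 0 0 0;-.3 0 0 0 0 0;-.5 0 0 0 0 0;-.66 0 0 0 0 0;-.66 0 0 0 0 0;-.66 0 0 0 0 0'
python3 -c "
from plan import *
place('tee',.2)"
```

```text
time: 14.4
ee_pos: [0.5074, -0.2482, 0.2022]
eef_rot: [0.305, 0.638, -0.305, 0.638]
ft_force: [0.7, 0.4, -2.1]
width: 0.008
from [ 0.5074 -0.2482  0.2022] to [0.4739 0.3269 0.2   ] shift [ 0.009  1.34  -1.875] turns [array([ 0.201,  0.   , -0.001]), array([-1.893e+00,  1.000e-03,  0.000e+00])] j7 1.17 t 14.4
```

```bash
python3 -m pendant '0 .65 -.9 0 0 0;0 .65 -.9 0 0 0;0 .65 -.9 0 0 0;0 .65 -.9 0 0 0;0 .65 -.9 0 0 0;0 .65 -.9 0 0 0;0 .65 -.9 0 0 0'
python3 -m pendant '0 .69 -.975 .201 0 0;0 .69 -.975 .201 0 0;0 .69 -.975 .201 0 0;0 .69 -.975 .201 0 0;0 .69 -.975 .201 0 0;0 .69 -.975 .201 0 0;0 .69 -.975 .201 0 0;0 .69 -.975 .201 0 0'
python3 look.py b3 tee .035
```

```text
time: 15.1
ee_pos: [0.491, 0.0337, 0.1998]
eef_rot: [0.302, 0.64, -0.303, 0.638]
ft_force: [0.7, -0.9, -1.7]
width: 0.0079
time: 15.9
ee_pos: [0.4727, 0.328, 0.1996]
eef_rot: [0.395, 0.586, -0.398, 0.585]
ft_force: [-0.2, -1.7, -1.8]
width: 0.0081
from [0.4727 0.328  0.1996] to [0.4739 0.3269 0.035 ] shift [0.658 0.005 0.005] turns [array([0.002, 0.001, 0.002]), array([-2.092e+00, -4.000e-03,  1.000e-03])] j7 -0.28 t 15.9
```

View pics/b3.png

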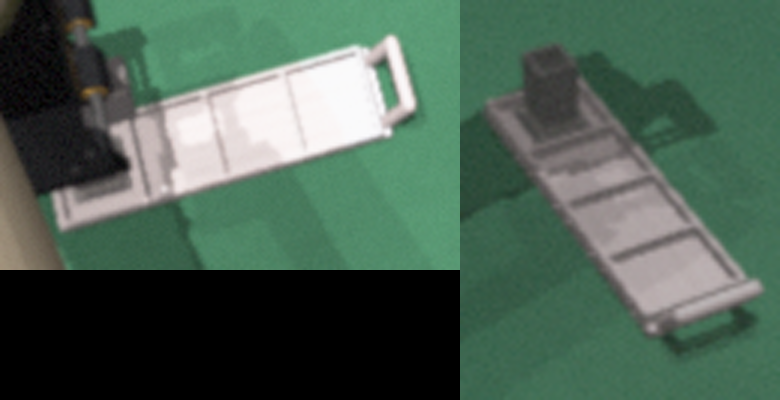

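The square is undisturbed and the gripper is still high above bay 2, out of the side crop. Descend.

```bash
python3 -m pendant '.2 .002 .003 0 0 0;.4 .002 .003 0 0 0;.5 .002 .003 0 0 0;.58 .002 .003 0 0 0;.63 .002 .003 0 0 0;.65 .002 .003 0 0 0;.65 .002 .003 0 0 0'
python3 -m pendant '.006 0 0 0 0 0;.012 0 0 0 0 0;.015 0 0 0 0 0;.018 0 0 0 0 0;.02 0 0 0 0 0;.02 0 0 0 0 0'
python3 -m pendant '0 0 0 0 0 0'
```

```text
time: 16.7
ee_pos: [0.475, 0.3255, 0.0396]
eef_rot: [0.398, 0.585, -0.398, 0.585]
ft_force: [0.8, 0.3, -1.4]
width: 0.0079
time: 17.3
ee_pos: [0.4746, 0.3264, 0.0345]
eef_rot: [0.397, 0.585, -0.397, 0.585]
ft_force: [-0.1, 0.1, -1.9]
width: 0.0083
time: 17.4
ee_pos: [0.4746, 0.3264, 0.0346]
eef_rot: [0.397, 0.585, -0.397, 0.585]
ft_force: [0.4, 1.0, -1.9]
width: 0.008
```

```bash
python3 -m pendant '.006 0 0 0 0 0;.012 0 0 0 0 0;.018 0 0 0 0 0;.018 0 0 0 0 0'
python3 -m pendant '.004 0 0 0 0 0;.004 0 0 0 0 0'
python3 -m pendant '.004 0 0 0 0 0;.004 0 0 0 0 0'
```

```text
time: 17.8
ee_pos: [0.4744, 0.3263, 0.0297]
eef_rot: [0.397, 0.585, -0.398, 0.585]
ft_force: [0.0, 0.7, -2.6]
width: 0.0077
time: 18.0
ee_pos: [0.4747, 0.3264, 0.029]
eef_rot: [0.398, 0.585, -0.397, 0.585]
ft_force: [0.6, -0.7, -0.6]
width: 0.0079
time: 18.2
ee_pos: [0.4747, 0.3264, 0.0289]
eef_rot: [0.398, 0.585, -0.397, 0.585]
ft_force: [-3.6, -2.4, 8.5]
width: 0.0078
```

Contact at z 0.029, as predicted. Release, rise and go on to the pipe.

```bash
python3 -m pendant '-.003 0 0 0 0 0;-.003 0 0 0 0 0'
python3 -m pendant '0 0 0 0 0 0;0 0 0 0 0 0;0 0 0 0 0 0;0 0 0 0 0 0;0 0 0 0 0 0;0 0 0 0 0 0;0 0 0 0 0 0;0 0 0 0 0 0' 1
python3 -m pendant '-.05 0 0 0 0 0;-.2 0 0 0 0 0;-.4 0 0 0 0 0;-.6 0 0 0 0 0;-.69 0 0 0 0 0;-.69 0 0 0 0 0'
python3 -c "
from plan import *
pick('pipe',.2)"
```

```text
time: 18.4
ee_pos: [0.4748, 0.3265, 0.029]
eef_rot: [0.398, 0.585, -0.397, 0.585]
ft_force: [-1.3, -0.4, 2.3]
width: 0.0079
time: 19.2
ee_pos: [0.4746, 0.3264, 0.0288]
eef_rot: [0.397, 0.585, -0.397, 0.585]
ft_force: [0.1, -0.3, 0.8]
width: 0.0641
time: 19.8
ee_pos: [0.4763, 0.3276, 0.2067]
eef_rot: [0.4, 0.584, -0.395, 0.585]
ft_force: [0.3, 0.5, -0.4]
width: 0.0868
from [0.4763 0.3276 0.2067] to [ 0.5488 -0.294   0.2   ] shift [ 0.016 -0.645  2.419] turns [array([-0.239, -0.001, -0.005]), array([ 1.856e+00, -7.000e-03,  1.000e-03])] j7 -0.28 t 19.8
```

```bash
python3 -m pendant '0 -.2 .85 0 0 0;0 -.2 .85 0 0 0;0 -.2 .85 0 0 0;0 -.2 .85 0 0 0;0 -.2 .85 0 0 0'
python3 -m pendant '0 -.22 .85 0 0 0;0 -.22 .85 0 0 0;0 -.22 .85 0 0 0;0 -.22 .85 0 0 0;0 -.22 .85 0 0 0'
python3 -m pendant '0 -.225 .72 -.239 0 0;0 -.225 .72 -.239 0 0;0 -.225 .72 -.239 0 0;0 -.225 .72 -.239 0 0;0 -.225 .72 -.239 0 0;0 -.225 .72 -.239 0 0;0 -.225 .72 -.239 0 0'
sed 's/place(k,float(z))/pick(k,float(z))/' look.py > lookp.py; python3 lookp.py b4 pipe .036
```

```text
time: 20.3
ee_pos: [0.5066, 0.1045, 0.2014]
eef_rot: [0.399, 0.583, -0.4, 0.584]
ft_force: [-0.2, 0.3, 0.0]
width: 0.0867
time: 20.8
ee_pos: [0.5326, -0.1131, 0.2014]
eef_rot: [0.399, 0.583, -0.4, 0.584]
ft_force: [0.2, 0.3, 0.1]
width: 0.0877
time: 21.5
ee_pos: [0.5476, -0.2941, 0.2009]
eef_rot: [0.287, 0.647, -0.286, 0.646]
ft_force: [0.0, 0.2, -0.2]
width: 0.0868
from [ 0.5476 -0.2941  0.2009] to [ 0.5488 -0.294   0.036 ] shift [0.66  0.003 0.004] turns [array([ 0.001, -0.001, -0.   ]), array([-2.093e+00,  0.000e+00, -1.000e-03])] j7 1.3 t 21.5
```

View pics/b4.png

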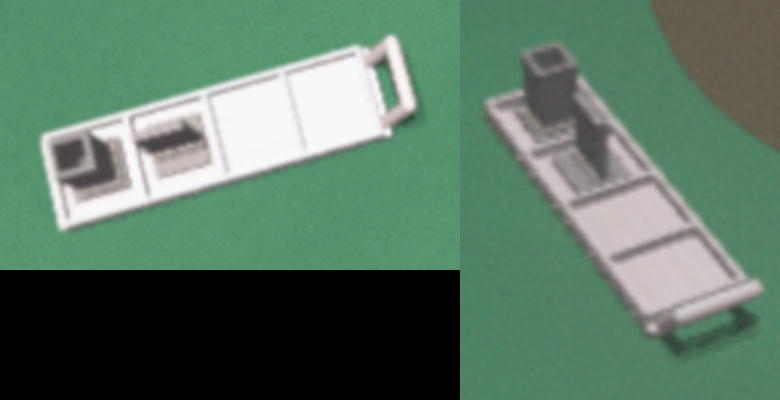

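The tee stands upright inside the second bay; its base is at about (180,150) in the top crop. Now the pipe.

```bash
python3 -m pendant '.2 .003 .004 0 0 0;.4 .003 .004 0 0 0;.5 .003 .004 0 0 0;.6 .003 .004 0 0 0;.655 .003 .004 0 0 0;.655 .003 .004 0 0 0'
python3 -m pendant '0 0 0 0 0 0;0 0 0 0 0 0;0 0 0 0 0 0;0 0 0 0 0 0;0 0 0 0 0 0;0 0 0 0 0 0;0 0 0 0 0 0;0 0 0 0 0 0' -1 25
python3 -m pendant '0 0 0 0 0 0;0 0 0 0 0 0'
python3 -m pendant '-.1 0 0 0 0 0;-.3 0 0 0 0 0;-.5 0 0 0 0 0;-.66 0 0 0 0 0;-.66 0 0 0 0 0;-.66 0 0 0 0 0'
python3 -c "
from plan import *
place('pipe',.2)"
```

```text
time: 22.2
ee_pos: [0.548, -0.2942, 0.036]
eef_rot: [0.286, 0.648, -0.286, 0.646]
ft_force: [0.8, 0.2, 0.2]
width: 0.0873
time: 23.0
ee_pos: [0.5486, -0.2957, 0.0375]
eef_rot: [0.287, 0.646, -0.287, 0.646]
ft_force: [2.8, 2.4, 0.4]
width: 0.0312
time: 23.2
ee_pos: [0.5486, -0.2957, 0.0375]
eef_rot: [0.287, 0.646, -0.287, 0.646]
ft_force: [-0.1, 0.3, 0.3]
width: 0.0305
time: 23.8
ee_pos: [0.5487, -0.2957, 0.2025]
eef_rot: [0.287, 0.646, -0.287, 0.647]
ft_force: [-0.1, 1.6, -4.1]
width: 0.0307
from [ 0.5487 -0.2957  0.2025] to [0.4981 0.2655 0.2   ] shift [ 0.01   1.356 -1.8  ] turns [array([ 0.239,  0.   , -0.   ]), array([-1.855e+00,  1.000e-03,  0.000e+00])] j7 1.3 t 23.8
```

```bash
python3 -m pendant '0 .66 -.88 0 0 0;0 .66 -.88 0 0 0;0 .66 -.88 0 0 0;0 .66 -.88 0 0 0;0 .66 -.88 0 0 0;0 .66 -.88 0 0 0;0 .66 -.88 0 0 0'
python3 -m pendant '0 .696 -.92 .239 0 0;0 .696 -.92 .239 0 0;0 .696 -.92 .239 0 0;0 .696 -.92 .239 0 0;0 .696 -.92 .239 0 0;0 .696 -.92 .239 0 0;0 .696 -.92 .239 0 0;0 .696 -.92 .239 0 0'
python3 -c "
from plan import *
place('pipe',.05)"
```

```text
time: 24.5
ee_pos: [0.5219, -0.0168, 0.2002]
eef_rot: [0.284, 0.649, -0.285, 0.646]
ft_force: [-0.6, -0.6, -4.1]
width: 0.0304
time: 25.3
ee_pos: [0.4971, 0.2657, 0.2002]
eef_rot: [0.396, 0.586, -0.398, 0.585]
ft_force: [-0.3, 0.1, -3.2]
width: 0.0309
from [0.4971 0.2657 0.2002] to [0.4981 0.2655 0.05  ] shift [0.601 0.006 0.001] turns [array([0.001, 0.001, 0.002]), array([-2.093e+00, -4.000e-03,  1.000e-03])] j7 -0.16 t 25.3
```

```bash
python3 -m pendant '.2 .003 .001 0 0 0;.4 .003 .001 0 0 0;.5 .003 .001 0 0 0;.58 .003 .001 0 0 0;.6 .003 .001 0 0 0;.6 .003 .001 0 0 0;.6 .003 .001 0 0 0'
python3 look.py b5 pipe .036
```

```text
time: 26.0
ee_pos: [0.4997, 0.265, 0.0535]
eef_rot: [0.398, 0.584, -0.397, 0.585]
ft_force: [0.2, -0.0, -2.0]
width: 0.0308
from [0.4997 0.265  0.0535] to [0.4981 0.2655 0.036 ] shift [ 0.07  -0.005 -0.004] turns [array([-0.001, -0.   , -0.001]), array([ 2.094e+00, -1.000e-03,  0.000e+00])] j7 -0.13 t 26.0
```

View pics/b5.png

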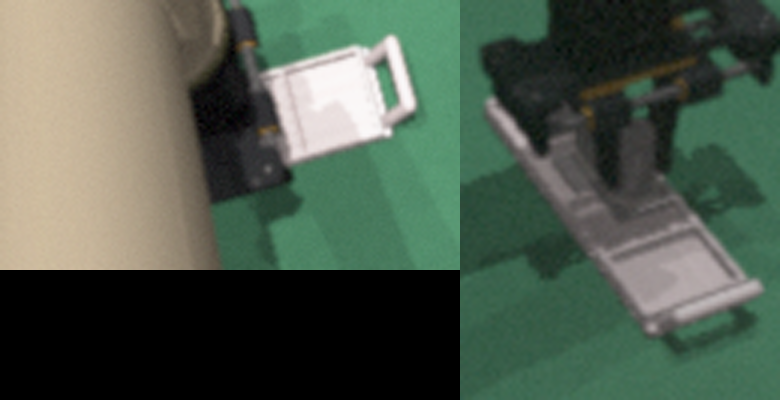

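The pipe is gripped upright over bay 3 (side view near (635,175)), clear of the divider. Lower it.

```bash
python3 -m pendant '.03 -.003 -.002 0 0 0;.055 -.003 -.002 0 0 0;.07 -.003 -.002 0 0 0;.08 -.003 -.002 0 0 0;.082 -.003 -.002 0 0 0;.082 -.003 -.002 0 0 0'
python3 -m pendant '.004 0 0 0 0 0;.004 0 0 0 0 0'
python3 -m pendant '.004 0 0 0 0 0;.004 0 0 0 0 0'
```

```text
time: 26.7
ee_pos: [0.498, 0.2656, 0.032]
eef_rot: [0.397, 0.585, -0.397, 0.585]
ft_force: [0.4, 0.6, -2.5]
width: 0.0309
time: 26.9
ee_pos: [0.498, 0.2657, 0.0311]
eef_rot: [0.398, 0.585, -0.397, 0.585]
ft_force: [0.1, -0.7, -2.6]
width: 0.0303
time: 27.1
ee_pos: [0.4979, 0.2656, 0.03]
eef_rot: [0.397, 0.585, -0.397, 0.585]
ft_force: [0.5, 0.1, -2.9]
width: 0.0305
```

```bash
python3 -m pendant '.004 0 0 0 0 0;.004 0 0 0 0 0'
python3 -m pendant '.003 0 0 0 0 0;.003 0 0 0 0 0'
```

```text
time: 27.3
ee_pos: [0.4981, 0.2657, 0.0294]
eef_rot: [0.398, 0.585, -0.397, 0.585]
ft_force: [-2.3, -1.2, 3.3]
width: 0.0308
time: 27.5
ee_pos: [0.4981, 0.2657, 0.0294]
eef_rot: [0.398, 0.585, -0.397, 0.585]
ft_force: [-5.6, -2.9, 11.5]
width: 0.0304
```

Contact. Release and rise.

```bash
python3 -m pendant '-.003 0 0 0 0 0;-.003 0 0 0 0 0'
python3 -m pendant '0 0 0 0 0 0;0 0 0 0 0 0;0 0 0 0 0 0;0 0 0 0 0 0;0 0 0 0 0 0;0 0 0 0 0 0;0 0 0 0 0 0;0 0 0 0 0 0' 1
python3 -m pendant '-.05 0 0 0 0 0;-.2 0 0 0 0 0;-.4 0 0 0 0 0;-.6 0 0 0 0 0;-.69 0 0 0 0 0;-.69 0 0 0 0 0'
python3 -c "
from plan import *
pick('cross',.2)"
```

```text
time: 27.7
ee_pos: [0.4981, 0.2657, 0.0294]
eef_rot: [0.398, 0.585, -0.397, 0.585]
ft_force: [-1.6, -1.5, 5.2]
width: 0.0311
time: 28.5
ee_pos: [0.498, 0.2657, 0.0291]
eef_rot: [0.397, 0.585, -0.397, 0.585]
ft_force: [0.0, -0.2, -0.9]
width: 0.084
time: 29.1
ee_pos: [0.4998, 0.2666, 0.2068]
eef_rot: [0.4, 0.584, -0.395, 0.586]
ft_force: [0.4, -0.6, 0.6]
width: 0.0867
from [0.4998 0.2666 0.2068] to [ 0.5969 -0.3407  0.2   ] shift [ 0.018 -0.532  2.402] turns [array([-0.171, -0.001, -0.005]), array([ 1.923e+00, -8.000e-03,  1.000e-03])] j7 -0.16 t 29.1
```

```bash
python3 -m pendant '0 -.17 .85 0 0 0;0 -.17 .85 0 0 0;0 -.17 .85 0 0 0;0 -.17 .85 0 0 0;0 -.17 .85 0 0 0'
python3 -m pendant '0 -.18 .85 0 0 0;0 -.18 .85 0 0 0;0 -.18 .85 0 0 0;0 -.18 .85 0 0 0;0 -.18 .85 0 0 0'
python3 -m pendant '0 -.182 .70 -.171 0 0;0 -.182 .70 -.171 0 0;0 -.182 .70 -.171 0 0;0 -.182 .70 -.171 0 0;0 -.182 .70 -.171 0 0;0 -.182 .70 -.171 0 0;0 -.182 .70 -.171 0 0'
sed -i 's/  x=\[/  if k!="cross": continue\n  x=[/; /^go/d' pf.py; python3 pf.py; python3 lookp.py b6 cross .036
```

```text
time: 29.6
ee_pos: [0.5367, 0.0461, 0.2014]
eef_rot: [0.399, 0.583, -0.4, 0.584]
ft_force: [0.2, -0.4, 0.1]
width: 0.0869
time: 30.1
ee_pos: [0.5719, -0.1679, 0.2013]
eef_rot: [0.398, 0.583, -0.4, 0.584]
ft_force: [-0.2, -0.4, -1.0]
width: 0.0868
time: 30.8
ee_pos: [0.5955, -0.3395, 0.2011]
eef_rot: [0.319, 0.631, -0.319, 0.631]
ft_force: [-0.1, 0.8, -0.3]
width: 0.0869
cross top off rack x,y mm [ 1.2 -4.4] yaw deg -6.6 cost 0.302 th 223.0 area 7.767
cross side off rack x,y mm [ 0.4 -1.3] yaw deg -6.5 cost 0.285 th 157.0 area 13.241
from [ 0.5955 -0.3395  0.2011] to [ 0.5969 -0.3407  0.036 ] shift [0.66  0.001 0.008] turns [array([ 0.001, -0.001, -0.   ]), array([-2.093e+00,  1.000e-03, -1.000e-03])] j7 1.25 t 30.8
```

View pics/b6.png

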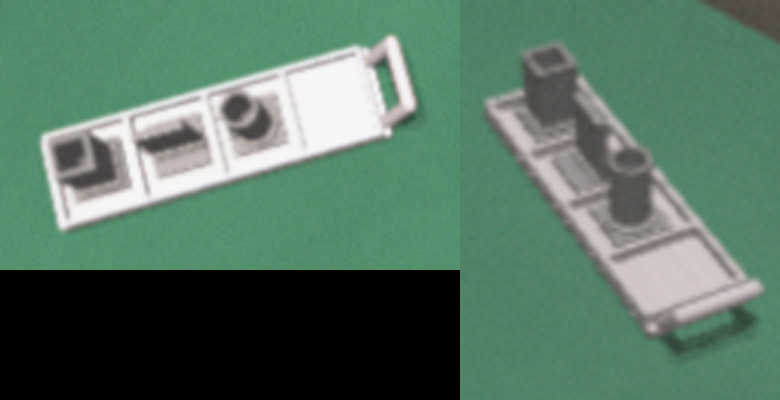

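The pipe stands upright in bay 3 (top crop about (255,120)). Both cameras agree on the cross's yaw. Now grip the cross by its 40 mm plate.

```bash
python3 -m pendant '.2 .001 .006 0 0 0;.4 .001 .006 0 0 0;.5 .001 .006 0 0 0;.6 .001 .006 0 0 0;.655 .001 .006 0 0 0;.655 .001 .006 0 0 0'
python3 -m pendant '0 0 0 0 0 0;0 0 0 0 0 0;0 0 0 0 0 0;0 0 0 0 0 0;0 0 0 0 0 0;0 0 0 0 0 0;0 0 0 0 0 0;0 0 0 0 0 0' -1 25
python3 -m pendant '0 0 0 0 0 0;0 0 0 0 0 0'
python3 -m pendant '-.1 0 0 0 0 0;-.3 0 0 0 0 0;-.5 0 0 0 0 0;-.66 0 0 0 0 0;-.66 0 0 0 0 0;-.66 0 0 0 0 0'
python3 -c "
from plan import *
place('cross',.2)"
```

```text
time: 31.5
ee_pos: [0.5957, -0.3407, 0.0361]
eef_rot: [0.319, 0.632, -0.319, 0.63]
ft_force: [0.1, 0.4, 1.0]
width: 0.0876
time: 32.3
ee_pos: [0.5963, -0.3422, 0.0378]
eef_rot: [0.319, 0.631, -0.319, 0.631]
ft_force: [-0.4, -0.2, 1.3]
width: 0.04
time: 32.5
ee_pos: [0.5963, -0.3422, 0.0378]
eef_rot: [0.319, 0.631, -0.319, 0.631]
ft_force: [0.3, 0.3, 0.3]
width: 0.0396
time: 33.1
ee_pos: [0.5964, -0.3423, 0.203]
eef_rot: [0.319, 0.631, -0.319, 0.631]
ft_force: [-0.3, 0.8, -2.7]
width: 0.0394
from [ 0.5964 -0.3423  0.203 ] to [0.5224 0.2042 0.2   ] shift [ 0.011  1.056 -1.937] turns [array([ 0.171,  0.   , -0.   ]), array([-1.923e+00,  1.000e-03,  0.000e+00])] j7 1.25 t 33.1
```

```bash
python3 -m pendant '0 .52 -.95 0 0 0;0 .52 -.95 0 0 0;0 .52 -.95 0 0 0;0 .52 -.95 0 0 0;0 .52 -.95 0 0 0;0 .52 -.95 0 0 0;0 .52 -.95 0 0 0'
python3 -m pendant '0 .536 -.987 .171 0 0;0 .536 -.987 .171 0 0;0 .536 -.987 .171 0 0;0 .536 -.987 .171 0 0;0 .536 -.987 .171 0 0;0 .536 -.987 .171 0 0;0 .536 -.987 .171 0 0;0 .536 -.987 .171 0 0'
python3 -c "
from plan import *
place('cross',.05)"
```

```text
time: 33.8
ee_pos: [0.5593, -0.0688, 0.2006]
eef_rot: [0.317, 0.633, -0.317, 0.631]
ft_force: [0.2, 0.1, -3.0]
width: 0.0394
time: 34.6
ee_pos: [0.5219, 0.2038, 0.201]
eef_rot: [0.396, 0.585, -0.398, 0.585]
ft_force: [0.5, -1.3, -2.7]
width: 0.0399
from [0.5219 0.2038 0.201 ] to [0.5224 0.2042 0.05  ] shift [ 0.604  0.004 -0.001] turns [array([0.001, 0.001, 0.002]), array([-2.094e+00, -3.000e-03,  1.000e-03])] j7 -0.03 t 34.6
```

```bash
python3 -m pendant '.2 .002 0 0 0 0;.4 .002 0 0 0 0;.5 .002 0 0 0 0;.58 .002 0 0 0 0;.604 .002 0 0 0 0;.604 .002 0 0 0 0;.604 .002 0 0 0 0'
python3 look.py b7 cross .031
```

```text
time: 35.3
ee_pos: [0.5238, 0.2039, 0.0528]
eef_rot: [0.398, 0.584, -0.397, 0.585]
ft_force: [0.6, -0.7, -2.0]
width: 0.0396
from [0.5238 0.2039 0.0528] to [0.5224 0.2042 0.031 ] shift [ 0.087 -0.005 -0.003] turns [array([-0.001,  0.   , -0.001]), array([ 2.094e+00, -1.000e-03, -0.000e+00])] j7 0.01 t 35.3
```

View pics/b7.png

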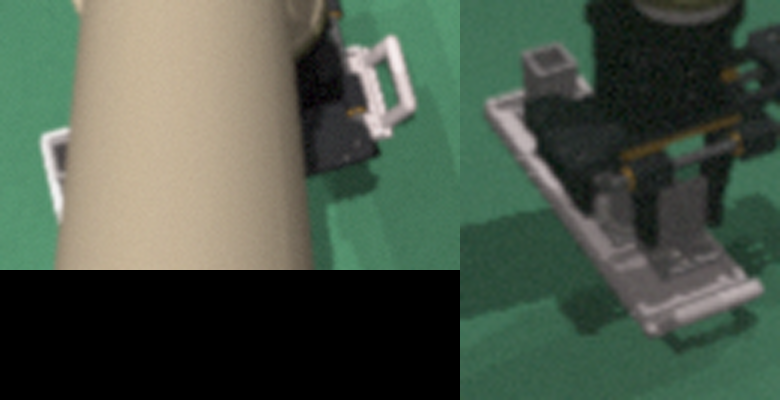

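The cross is over bay 4, next to the handle, with clearance all round. Lower it.

```bash
python3 -m pendant '.03 -.003 -.002 0 0 0;.055 -.003 -.002 0 0 0;.07 -.003 -.002 0 0 0;.08 -.003 -.002 0 0 0;.082 -.003 -.002 0 0 0;.082 -.003 -.002 0 0 0'
python3 -m pendant '.004 0 0 0 0 0;.004 0 0 0 0 0'
python3 -m pendant '.003 0 0 0 0 0;.003 0 0 0 0 0'
```

```text
time: 36.0
ee_pos: [0.522, 0.2047, 0.0312]
eef_rot: [0.397, 0.585, -0.397, 0.585]
ft_force: [-1.2, -0.4, -2.6]
width: 0.04
time: 36.2
ee_pos: [0.522, 0.2047, 0.0303]
eef_rot: [0.398, 0.585, -0.397, 0.585]
ft_force: [-0.1, -0.7, -2.4]
width: 0.0396
time: 36.4
ee_pos: [0.5221, 0.2047, 0.0297]
eef_rot: [0.398, 0.585, -0.397, 0.585]
ft_force: [-0.5, -0.3, -0.6]
width: 0.0401
```

```bash
python3 -m pendant '.002 0 0 0 0 0;.002 0 0 0 0 0'
python3 -m pendant '0 0 0 0 0 0;0 0 0 0 0 0;0 0 0 0 0 0;0 0 0 0 0 0;0 0 0 0 0 0;0 0 0 0 0 0;0 0 0 0 0 0;0 0 0 0 0 0' 1
python3 -m pendant '-.05 0 0 0 0 0;-.2 0 0 0 0 0;-.4 0 0 0 0 0;-.6 0 0 0 0 0;-.69 0 0 0 0 0;-.69 0 0 0 0 0'
python3 -m pendant '0 -.3 .8 0 0 0;0 -.3 .8 0 0 0;0 -.3 .8 0 0 0;0 -.3 .8 0 0 0;0 -.3 .8 0 0 0'
python3 -m pendant '0 -.3 .8 0 0 0;0 -.3 .8 0 0 0;0 -.3 .8 0 0 0;0 -.3 .8 0 0 0;0 -.3 .8 0 0 0'
python3 lookp.py b8 cross .2
```

```text
time: 36.6
ee_pos: [0.5221, 0.2048, 0.0297]
eef_rot: [0.398, 0.585, -0.397, 0.585]
ft_force: [-2.0, -1.5, 4.9]
width: 0.0397
time: 37.4
ee_pos: [0.522, 0.2047, 0.029]
eef_rot: [0.397, 0.585, -0.397, 0.585]
ft_force: [0.6, 0.1, 0.1]
width: 0.0856
time: 38.0
ee_pos: [0.5239, 0.2054, 0.2067]
eef_rot: [0.4, 0.584, -0.395, 0.586]
ft_force: [0.4, -0.4, -0.3]
width: 0.087
time: 38.5
ee_pos: [0.525, -0.0153, 0.2015]
eef_rot: [0.399, 0.583, -0.4, 0.584]
ft_force: [0.5, 0.7, 0.5]
width: 0.0874
time: 39.0
ee_pos: [0.528, -0.2282, 0.2014]
eef_rot: [0.399, 0.583, -0.4, 0.584]
ft_force: [-0.4, -0.6, -0.4]
width: 0.0871
from [ 0.528  -0.2282  0.2014] to [ 0.5969 -0.3407  0.2   ] shift [0.006 0.094 0.52 ] turns [array([-0.175,  0.001,  0.001]), array([ 1.919e+00,  2.000e-03, -1.000e-03])] j7 0.82 t 39.0
```

View pics/b8.png

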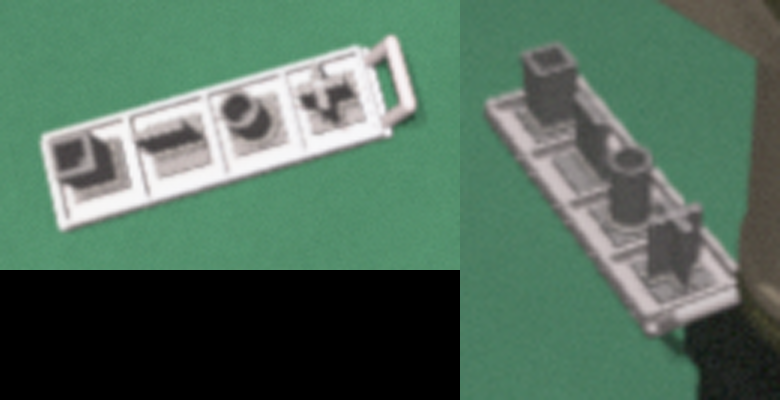

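All four stand upright in their bays: cross next to the handle, then pipe, tee and square. The gripper is empty and clear of everything.

```bash
python3 -m pendant '0 0 0 0 0 0;0 0 0 0 0 0;0 0 0 0 0 0'; python3 -c "
from bench import close_job
print(close_job())"
```

```text
time: 39.4
ee_pos: [0.5302, -0.2206, 0.2015]
eef_rot: [0.397, 0.586, -0.396, 0.585]
ft_force: [-0.2, 0.4, 0.7]
width: 0.0871
the job is handed in; nothing more can be done
None
```

All four pieces are now in the inspection rack in reverse order, and I handed the job in at 39.4 s of the 118 s allowed. From that rack's handle outward they stand cross, pipe, tee, square; in the cooling rack the order from its handle was square, tee, pipe, cross.

- **Placing:** I lowered each piece in small steps until the wrist force showed it touching the floor, then let go. Each touched 8 mm below the height at which it was gripped, as the two racks' heights predict. The highest wrist force I read was about 19 N, when setting down the square.
- **Last look:** both camera views show all four pieces upright inside their own bays, with the gripper open, empty and well clear. I took no new piece measurements after release.
- **Disagreements:** the two cameras differed by up to about 3 mm on piece positions, so I used their average. The gripper read about 31 mm on the 32 mm pipe. Neither caused a problem.

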